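Pack the last roll, shut the delivery box and bolt it

TASK

The standing order goes out in the wooden delivery box: take the long cheese roll from the worktop and set it down (do not drop it) flat on the floor of the box beside the roll already packed there. Then shut the lid and push the lid's sliding bolt across, fully home through its keeper, so that the lid cannot spring open on the way. Leave the kaiser roll and the jars standing where they are.

Things in the scene. Friction and masses are not known exactly. Their poses are not given: they have to be found in the camera images.
- delivery_box: Flat wooden box fixed on the worktop, 190 mm deep (x) by 340 long (y), walls 10 mm, rim 72 mm high. Origin: centre of its underside; x to the hinged back side, y along its length. Inner floor at z 10 mm, x -85..85, y -160..160 mm. A fixed strip on top, 12 mm thick, covers y -170..-122 mm and carries the bolt's keeper; the lid covers the rest. Shut lid and strip: top at z 84 mm.
- space (a point): Middle of the free part of the box's inner floor (box frame 0, -25, 10 mm), where the long roll has room lying along the box's length, clear of the roll already packed at the +y end and of the strip.
- packed_roll: Grain roll already lying in the box at its +y end, about 63 mm wide, 115 long (along the box depth) and 48 high, loose. Origin: centre of its underside, z up. It stays in the box.
- long_roll: Long cheese-topped roll on the worktop left or right of the box, about 148 mm long, 58 wide, 45 high, 0.05 to 0.09 kg. Origin: centre of its underside, z up. Its long axis lies 15 degrees off its own y axis, along (0.26, 0.97, 0) of its frame; square to that axis it is 58 mm across at a height of 20 mm.
- lid (a joint): Lid hinge, rad: 0 shut, 1.57 upright, stop at 1.75; starts at 1.5 to 1.65. Stiff hinges (0.45 N m): the lid stays where it is left. The lid is a 12 mm board, 0.28 kg plus the bolt, over y -119..170 mm of the box, reaching 199 mm from the hinge line.
- hinge (a point): Point on the lid's hinge line, in the middle of the lid's length (box frame 98, 25, 72 mm); the hinge line runs along the box's y. This is also the underside of the lid.
- lid_edge (a point): Point on the lid's free edge, on its outer face (the upper one when shut), 199 mm from the hinge line, at box y = 50 mm. The outer face looks away from the robot while the lid stands open; it is bare from y = -20 to 170 mm but for flat hinge straps near the hinge. The bolt sits on this face at the -y end.
- bolt (a joint): Sliding bolt on the lid's outer face, m: 0 drawn back, 0.044 at its stop, fully home; starts at 0 to 0.005. Slides along the box's -y, 2 N of friction, stays where left. Flat bar 14 x 6 mm in two guide straps, 14 mm high above the lid. Its tip meets the keeper at 0.023, leaves its far side at 0.037. It enters only with the lid shut; with the bolt out the lid cannot be shut.
- bolt_knob (a point): Middle of the head of the bolt's upright knob, 27 mm above the lid's outer face. Head 16 mm across, neck 9 mm, top 36 mm above the lid. Drawn back, the rear guide strap begins 10 mm behind its centre (+y side) and is 9 mm long; home, the front strap begins 11 mm ahead of it and 54 mm of bare bar lie behind it up to the rear strap.
- bolt_tip (a point): Tip of the bolt's bar, 62 mm ahead (-y) of the knob, 6 mm above the lid's outer face.
- keeper_mouth (a point): Centre of the mouth of the keeper, a fixed steel staple 14 mm long (along y) on the strip, open at both ends, 20 mm wide and 13 mm high inside.
- keeper_far (a point): Centre of the keeper's far (-y) opening, 14 mm from its mouth.
- kaiser: Round kaiser roll, 97 x 96 x 61 mm, on the other side of the box from the long roll. Origin: centre of its underside. Not part of the job.
- jam: Red jam jar, 72 mm across, 102 mm high, left and back on the worktop. Origin: centre of its underside. Not part of the job.
- honey: Honey jar, 71 mm across, 110 mm high, right and back on the worktop. Origin: centre of its underside. Not part of the job.

How it is judged:
By the outcome, as a careful person would: the job done as asked, in the order asked, and still so for the second after the job is handed in, with the robot touching nothing.
It also fails if it takes over 72 s, if anything falls off the work surface, if the arm or the gripper's body presses on something with over 40 N, if the wrist force passes 120 N, or if a joint passes its speed limit or range.

ROBOT

A 6-joint arm with a two-finger parallel gripper is mounted at the origin on a cart in front of the work surface, level with it; the furniture and walls round the work are solid. World frame = base frame: x ahead of the robot, y to its left, z up, the work surface at z = 0. Lengths are in mm, angles in rad, forces in N, time in s.
With the tool pointing down it reaches from about 350 to 925 mm from the base axis. Payload 6.4 kg.
Tool frame: the origin (TCP) lies at the very end of the fingers, on their centre line; the grasp point (between the pads) lies 19 mm behind it; z points along the fingers, y is the line along which they close (so a half turn about z gives the same grasp; the last joint's range is limited). The gripper opens to 94 mm and grips with 3 to 60 N. Pads are 16 mm wide; open, the fingers measure 119 mm over their backs; the gripper's body (75 mm by 177 mm) begins 78 mm behind the grasp point.
Start: joints at [1.085, 0.245, 1.558, -0, 1.339, -0.174], TCP at [199.399, 618.671, 205.455] pointing down, gripper open.
Joint ranges: [-3.13, 3.13], [-1.02, 2.26], [0.13, 2.54], [-0.95, 4.09], [0.21, 2.88], [-2.74, 2.74]. Speed limits (rad/s): [2.57, 2.57, 3.14, 3.14, 3.14, 3.14].

INTERFACE

Orientations are given as a unit quaternion [x, y, z, w].
In Python, from rig import arm gives the robot as it stands.
- The arm moves only by the tool step_arm, never from a script. Its argument "plan" is one flat list of numbers, 5 for each row, row after row: the shift along the world's x, y, z in mm, then the turn about the world's z in degrees, then the finger opening in mm, from 0 to 94. A call has exactly 8 rows; each row shifts and turns the commanded pose from where the row before left it; what a row does not reach is not made up. A row lasts 1/12 s, in which the tool goes at most 41.7 mm and 7.16 degrees, less where a joint would pass 70% of its speed; a pose out of reach is approached as far as the arm can. A call is refused whole if a number of a shift passes 41.7 or a number of a turn 7.16, either way. A call with a gripper value outside its range is refused whole. The fingers move at their own pace and stop on an object; the grip force is fixed at half the most. Time passes only in rows, so rows that do not move let the fingers close, or fill a call up. It gives the time, the measured TCP pose, the force, the opening and the grip force at its end, in the units of the state.
- arm.get_state(): the state, without advancing time (a new reading comes with each control period).
- arm.capture(name): name is "scene" or "top"; returns (picture, depth): 400x640x3 uint8, red, green, blue; 400x640 float32, mm along the optical axis (not along the pixel's ray), 0 where there is no reading.
- arm.get_calibration(name): a dict with "fx", "fy", "cx", "cy" (pixels), "world_to_cam" (4x4, takes a point from world to camera coordinates). Camera axes: x right, y up, looking along -z (the intrinsics and any distortion apply to the point x, -y, -z); pixel columns grow to the right and rows downward; lengths in mm; the calibration is good to about 2 mm. A picture is of the moment at which its call begins. get_calibration takes no time and is no camera call.
- arm.finish_job(): hands the job in; it is judged then, once.
The state is a dict: "t": time; "joint_positions": joint angles; "joint_vel": joint speeds; "joint_efforts": joint torques, N m; "tool_pos": TCP position; "ee_rot": TCP orientation; "ft_force": force on the tool from outside, world axes, zero at the start; "ft_torque": the same for the moment, N m; "opening": finger opening in mm; "grasp_force": force on a finger pad.
Only numpy, scipy, OpenCV 4.12 (cv2) and the standard library are available. Lean on these libraries where they do the work, as an engineer would, in place of code of your own. Each camera call takes 0.05 s, during which the arm holds its last target. There are 200 camera calls.

## Working session

There is one attempt and no reset: what is moved stays moved. The work goes in short steps, Python scripts to look and compute and a tool call to move; the robot and the scene stay as the last step left them, time stands still between calls to the robot, and variables do not carry over. Pictures are saved under pics/ and viewed, at most 10 in all, crops included, and the job is handed in when it is done.

Besides the shell and the picture viewer there is one more tool, called by a JSON object that holds its "method" and its "body", one argument or row to a line. step_arm: Moves the arm, as the interface text tells. Its arguments: {"type":"object","properties":{"plan":{"type":"array"}},"required":["plan"]}

```bash
mkdir -p pics; cat > h.py <<'E'
import numpy as np, cv2
from rig import arm
def snap(n,f):
    p,d=arm.capture(n); cv2.imwrite(f'pics/{f}.png',p[:,:,::-1]); np.savez(f'pics/{f}.npz',p=p,d=d); return p,d
def cloud(n,d):
    c=arm.get_calibration(n); v,u=np.mgrid[0:400,0:640]
    P=np.stack([(u-c['cx'])/c['fx']*d,-(v-c['cy'])/c['fy']*d,-d,np.ones_like(d)],-1)
    W=P@np.linalg.inv(np.array(c['world_to_cam'])).T
    W=W[...,:3]; W[d==0]=np.nan; return W
E
python3 - <<'E'
from h import *
for n in('scene','top'):
    p,d=snap(n,n+'0'); c=arm.get_calibration(n); print(c)
    W=cloud(n,d); np.save(f'pics/{n}0_W.npy',W); print((d>0).mean())
print(arm.get_state())
E
```

```text
{'fx': 490.72901563234507, 'fy': 490.72901563234507, 'cx': 323.7096083303676, 'cy': 201.7756609236492, 'world_to_cam': array([[ 9.69051789e-01, -2.45905193e-01,  2.16625538e-02,
        -5.06475341e+02],
       [ 9.36274620e-02,  4.47318128e-01,  8.89460730e-01,
        -1.51452387e+02],
       [-2.28413065e-01, -8.59905302e-01,  4.56497911e-01,
        -1.43489520e+03],
       [ 0.00000000e+00,  0.00000000e+00,  0.00000000e+00,
         1.00000000e+00]])}
0.902984375
{'fx': 435.9784597168676, 'fy': 435.9784597168676, 'cx': 321.51921567109747, 'cy': 201.4077245881793, 'world_to_cam': array([[-3.88045301e-03, -9.99601829e-01, -2.79486121e-02,
         2.29955967e+01],
       [ 9.96155770e-01, -6.30997405e-03,  8.73719933e-02,
        -5.28707499e+02],
       [-8.75135594e-02, -2.75021283e-02,  9.95783616e-01,
        -1.22926256e+03],
       [ 0.00000000e+00,  0.00000000e+00,  0.00000000e+00,
         1.00000000e+00]])}
0.99590625
{'t': 0.1, 'joint_positions': array([ 1.08490499e+00,  2.45724885e-01,  1.55886639e+00, -9.26859252e-06,
        1.33871075e+00, -1.74137714e-01]), 'joint_vel': array([ 5.21311387e-05, -3.52158052e-04, -3.29270384e-03,  1.25173249e-03,
        9.65256412e-04,  3.91944971e-06]), 'joint_efforts': array([-1.64314366e-03, -4.16920459e+01, -3.15523374e+01,  6.86254352e-02,
        3.10242455e-02, -7.65076493e-05]), 'tool_pos': array([199.13995848, 618.18161889, 204.4817643 ]), 'ee_rot': array([ 1.55245224e-01,  9.87875594e-01, -8.10023419e-04, -2.72699973e-04]), 'ft_force': array([-0.50617934,  0.53937835,  0.73254525]), 'ft_torque': array([ 0.02362015, -0.00635334,  0.02389266]), 'grasp_force': 0.0, 'opening': 93.95407400561629}
```

View pics/scene0.png

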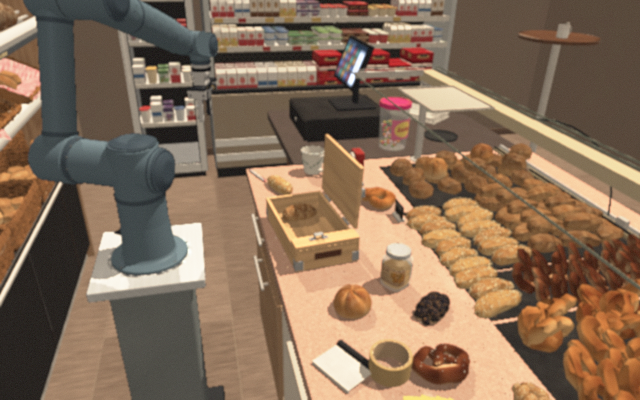

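View pics/top0.png

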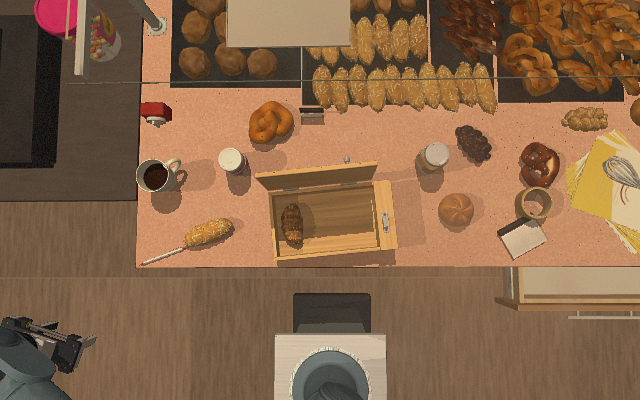

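The top view (+x up, +y left) shows the long roll near pixel (209,233), with the box spanning about (270–397, 180–258). The lid is upright along row ~172, the keeper is near (386,222), the bolt knob shows at (347,158), and the kaiser is at (456,209).

```bash
python3 - <<'E'
from h import *
z=np.load('pics/top0.npz'); W=np.load('pics/top0_W.npy'); p=z['p']
c=cv2.resize(p[140:275,170:420],None,fx=3.2,fy=3.2,interpolation=cv2.INTER_CUBIC); cv2.imwrite('pics/c1.png',c[:,:,::-1])
Z=W[...,2]
print('table z',np.nanmedian(Z[200:240,420:430]))
def rect(m,name):
    m=m.astype(np.uint8); n,l,s,_=cv2.connectedComponentsWithStats(m)
    i=1+s[1:,4].argmax(); P=W[l==i]; r=cv2.minAreaRect(P[:,:2].astype(np.float32))
    print(name,s[i],'mean',np.nanmean(P,0).round(1),'rect',np.round(r[0],1),np.round(r[1],1),round(r[2],1),'zmax',np.nanpercentile(P[:,2],98).round(1)); return P
def win(m,x0,x1,y0,y1):
    k=np.zeros_like(m); k[y0:y1,x0:x1]=1; return m&k
P=rect(win((Z>12)&(Z<60),180,240,212,252),'roll')
q=P[:,:2]-P[:,:2].mean(0); w,v=np.linalg.eigh(q.T@q); print('axis',v[:,1])
rect(win((Z>66)&(Z<92),265,405,165,262),'rim')
rect(win((Z>78)&(Z<92),365,405,165,262),'strip')
rect(win((Z>20)&(Z<60),276,306,198,248),'packed')
rect(win((Z>110),250,390,150,195),'lid')
rect(win((Z>12),430,480,180,235),'kaiser')
rect(win((Z>60),415,450,140,180),'honey')
rect(win((Z>60),215,250,140,180),'jam')
E
```

```text
table z -0.8682564219940332
roll [183 218  50  29 865] mean [442.3 346.3  34.3] rect [442.5 350.9] [ 57.6 150.9] 18.1 zmax 44.2
axis [-0.37315641  0.92776845]
rim [ 268  180  130   81 2270] mean [482.4 -60.   77.4] rect [475.7  -9. ] [194.5 340.3] 5.4 zmax 87.3
strip [ 373  180   25   71 1169] mean [ 487.4 -153.8   82.8] rect [ 487.3 -154.1] [189.9  48.2] 5.4 zmax 87.6
packed [281 203  23  42 724] mean [464.1 102.7  46.6] rect [465.9 104.4] [ 62.8 116.7] 88.8 zmax 57.4
lid [ 254  156  124   33 2034] mean [577.8  25.  217.3] rect [594.9  28.7] [ 50.6 288.7] 5.6 zmax 272.1
kaiser [439 193  35  34 922] mean [ 502.  -356.2   44.5] rect [ 504.4 -361.4] [92.4 93.4] 64.9 zmax 59.5
honey [419 142  31  30 662] mean [ 642.8 -286.5  100.3] rect [ 646.6 -290.3] [70.5 67.9] 30.4 zmax 112.7
jam [218 148  28  26 555] mean [637.3 265.9  95.1] rect [638.6 268.6] [66.7 65.4] 89.2 zmax 104.5
```

View pics/c1.png

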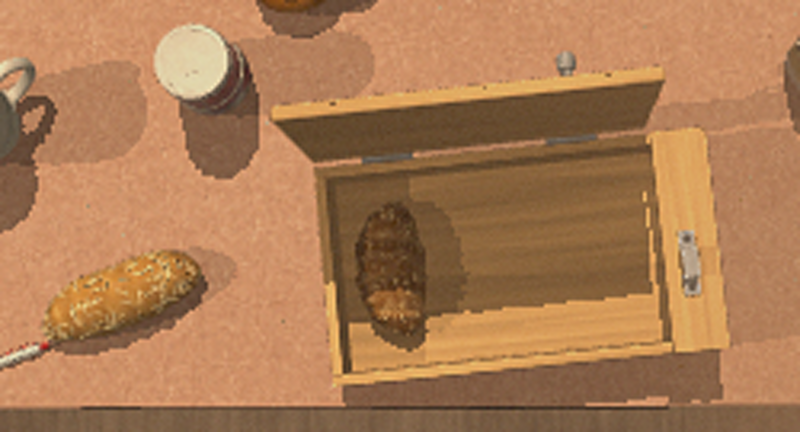

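The crop confirms the layout: roll upper-left to lower-right, knob at crop (567,62), keeper at (690,262). All measured sizes match the given ones. Next I refine the roll axis and lid plane.

```bash
python3 - <<'E'
from h import *
W=np.load('pics/top0_W.npy'); Z=W[...,2]
k=np.zeros(Z.shape,bool); k[212:252,180:240]=1
for z0 in(20,30,36):
    P=W[k&(Z>z0)&(Z<60)]; q=P[:,:2]-P[:,:2].mean(0); w,v=np.linalg.eigh(q.T@q); print(z0,len(P),P.mean(0).round(1),np.degrees(np.arctan2(*v[::-1,1])).round(1),cv2.minAreaRect(P[:,:2].astype(np.float32)))
a=np.radians(5.4); X=np.array([np.cos(a),np.sin(a)]);Y=np.array([-X[1],X[0]]); O=np.array([474,-9])
B=(W[...,:2]-O)@np.stack([X,Y],1)
k=np.zeros(Z.shape,bool); k[150:195,250:390]=1; k&=(Z>100)&(B[...,1]>0)&(B[...,1]<150)
for z0 in range(100,280,20):
    m=k&(Z>z0)&(Z<z0+20); print(z0,m.sum(),np.nanmin(B[m][:,0]).round(1),np.nanmedian(B[m][:,0]).round(1),np.nanmax(B[m][:,0]).round(1))
# knife/rod near roll, keeper, knob
k=np.zeros(Z.shape,bool);k[244:266,140:182]=1;m=k&(Z>3)
print('rod',m.sum(),W[m].max(0),W[m].min(0))
k=np.zeros(Z.shape,bool);k[205:240,376:396]=1;m=k&(Z>90); print('keeper box',m.sum(),B[m].mean(0),B[m].min(0),B[m].max(0),Z[m].max())
k=np.zeros(Z.shape,bool);k[150:163,340:354]=1;m=k&(Z>150); print('knob',B[m].max(0),B[m].min(0)); print(np.c_[B[m],Z[m]][B[m][:,0]>100].round(0)[:12])
E
```

```text
20 840 [442.5 346.5  34.8] 111.4 ((442.1919860839844, 350.9459228515625), (56.222957611083984, 151.09498596191406), 20.284578323364258)
30 658 [442.9 348.   37.2] 111.8 ((443.03912353515625, 348.5672607421875), (51.50498580932617, 137.83631896972656), 18.53838348388672)
36 385 [442.8 347.8  39.9] 110.0 ((440.1527404785156, 352.8627624511719), (46.901878356933594, 120.38365936279297), 23.56841278076172)
100 66 97.8 99.1 100.0
120 82 98.7 99.9 101.0
140 83 99.4 100.9 101.9
160 85 100.7 101.8 102.7
180 87 101.9 102.7 104.0
200 103 102.6 103.7 105.3
220 99 103.2 104.7 105.7
240 103 103.9 105.5 106.7
260 369 105.2 111.2 118.4
rod 156 [408.61778879 551.3873693   13.50421748] [347.74656986 429.55463268   3.00595151]
keeper box 52 [ -19.77984779 -142.51729584] [ -32.88642103 -150.13327817] [  24.06154874 -122.8537232 ] 101.99690401288422
knob [149.44186004 -45.36992321] [134.2987432  -58.49082677]
[[149. -49. 194.]
 [149. -51. 193.]
 [149. -54. 192.]
 [149. -56. 190.]
 [147. -46. 193.]
 [147. -49. 193.]
 [147. -51. 194.]
 [147. -54. 192.]
 [146. -56. 194.]
 [145. -46. 191.]
 [144. -48. 195.]
 [144. -51. 197.]]
```

{"method": "step_arm", "body": {
  "plan": [25,-28,-4,-6.5,94,25,-28,-4,-6.5,94,25,-28,-4,-6.5,94,25,-28,-4,-6.5,94,25,-28,-4,-6.5,94,25,-28,-4,-6.5,94,25,-28,-4,-6.5,94,25,-28,-4,-6.5,94]
}}

```text
t: 0.77
tool_pos: [400.0, 393.0, 172.9]
ee_rot: [0.575, 0.818, -0.0, -0.0]
ft_force: [0.0, 0.6, -0.2]
opening: 94.0
grasp_force: 0.0
```

{"method": "step_arm", "body": {
  "plan": [14,-14,-15,0.4,94,14,-14,-15,0.4,94,14,-14,-20,0.4,94,0,0,-30,0,94,0,0,-30,0,94,0,0,-28,0,94,0,0,-17,0,94,0,0,-11,0,94]
}}

```text
t: 1.43
tool_pos: [439.5, 351.5, 4.4]
ee_rot: [0.564, 0.826, -0.002, -0.001]
ft_force: [0.8, -0.0, -0.7]
opening: 94.2
grasp_force: 0.0
```

{"method": "step_arm", "body": {
  "plan": [0,0,0,0,50,0,0,0,0,50,0,0,0,0,50,0,0,0,0,50,0,0,0,0,50,0,0,0,0,50,0,0,0,0,50,0,0,0,0,50]
}}

```text
t: 2.1
tool_pos: [442.0, 353.1, 8.5]
ee_rot: [0.564, 0.826, 0.001, 0.0]
ft_force: [-0.9, 0.5, 5.6]
opening: 56.6
grasp_force: 30.0
```

{"method": "step_arm", "body": {
  "plan": [0,0,15,0,50,0,0,28,0,50,0,0,32,0,50,0,0,32,0,50,0,0,25,0,50,0,-20,10,-1,50,1,-30,0,-2,50,2,-35,0,-2,50]
}}

```text
t: 2.77
tool_pos: [444.6, 267.7, 150.5]
ee_rot: [0.599, 0.801, 0.001, 0.001]
ft_force: [0.5, -1.2, -0.3]
opening: 56.4
grasp_force: 30.0
```

{"method": "step_arm", "body": {
  "plan": [2,-37,0,-2,50,3,-38,0,-2,50,3,-38,0,-2,50,3,-38,0,-2,50,3,-38,0,-2,50,3,-38,0,-1,50,2,-35,0,0,50,0,-25,0,0,50]
}}

```text
t: 3.43
tool_pos: [463.2, -22.0, 149.4]
ee_rot: [0.674, 0.739, -0.0, 0.0]
ft_force: [-0.5, 0.9, -0.4]
opening: 56.5
grasp_force: 30.0
```

```bash
python3 - <<'E'
from h import *
p,d=snap('scene','s1'); c=cv2.resize(p[100:300,200:460],None,fx=3,fy=3,interpolation=cv2.INTER_CUBIC); cv2.imwrite('pics/c2.png',c[:,:,::-1])
s=arm.get_state(); print(s['tool_pos'],s['opening'],s['ee_rot'])
E
```

```text
[463.4934895  -24.56630296 149.55305038] 56.339242281029534 [ 0.67496221  0.73785116 -0.00081625  0.0010129 ]
```

View pics/c2.png

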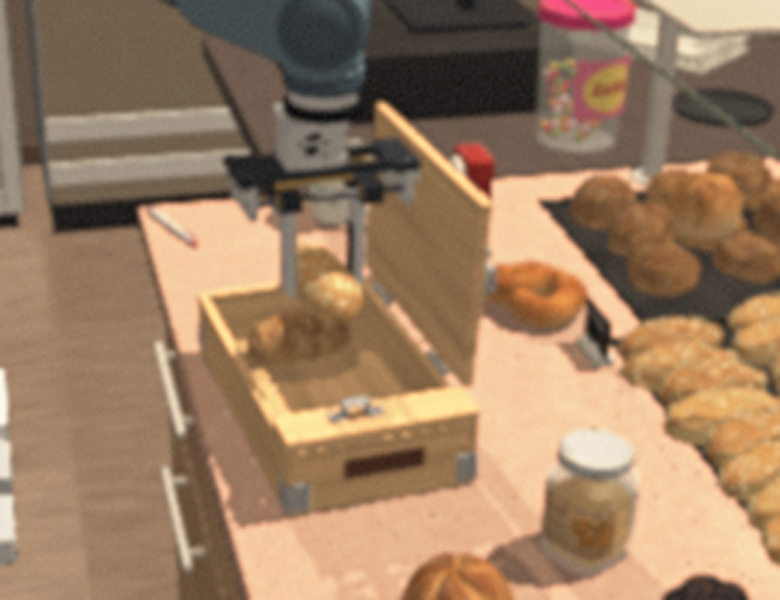

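The roll is held level over the box (crop 335,290). It is clear of the lid and the packed roll.

{"method": "step_arm", "body": {
  "plan": [0,-5,-10,0,50,0,-5,-20,0,50,0,0,-25,0,50,0,0,-25,0,50,0,0,-20,0,50,0,0,-13,0,50,0,0,-8,0,50,0,0,-4,0,50]
}}

```text
t: 4.15
tool_pos: [462.1, -28.2, 22.6]
ee_rot: [0.673, 0.74, -0.001, -0.001]
ft_force: [-0.0, 0.2, -0.7]
opening: 56.1
grasp_force: 30.0
```

{"method": "step_arm", "body": {
  "plan": [0,0,-1,0,50,0,0,-1,0,50,0,0,-1,0,50,0,0,-1,0,50,0,0,-1,0,50,0,0,0,0,50,0,0,0,0,50,0,0,0,0,50]
}}

```text
t: 4.82
tool_pos: [463.5, -29.4, 19.6]
ee_rot: [0.673, 0.739, 0.0, 0.0]
ft_force: [-0.2, 0.4, -0.1]
opening: 56.3
grasp_force: 30.0
```

{"method": "step_arm", "body": {
  "plan": [0,-2,-0.5,0,50,0,-2,-0.5,0,50,0,0,-0.5,0,50,0,0,-0.5,0,50,0,0,0,0,50,0,0,0,0,50,0,0,0,0,50,0,0,0,0,50]
}}

```text
t: 5.48
tool_pos: [463.6, -33.6, 18.5]
ee_rot: [0.673, 0.739, -0.0, -0.0]
ft_force: [-4.7, 0.2, 10.1]
opening: 56.3
grasp_force: 30.0
```

Contact with the floor (10 N). I release gently, rise, and look.

{"method": "step_arm", "body": {
  "plan": [0,0,0,0,60,0,0,0,0,65,0,0,0,0,72,0,0,0,0,80,0,0,0,0,84,0,0,0,0,84,0,0,5,0,84,0,0,15,0,84]
}}

```text
t: 6.15
tool_pos: [461.6, -32.8, 36.0]
ee_rot: [0.673, 0.739, -0.001, -0.002]
ft_force: [-0.8, 0.3, -1.0]
opening: 83.6
grasp_force: 0.0
```

{"method": "step_arm", "body": {
  "plan": [0,0,30,0,84,0,0,35,0,84,0,0,35,0,84,0,0,35,0,84,-20,0,35,0,60,-20,0,35,0,30,-20,0,20,0,0,-20,0,0,0,0]
}}

```text
t: 6.82
tool_pos: [384.7, -34.0, 268.3]
ee_rot: [0.673, 0.739, 0.002, 0.005]
ft_force: [0.4, -0.4, 0.6]
opening: 61.0
grasp_force: 0.0
```

```bash
python3 - <<'E'
from h import *
p,d=snap('scene','s2'); c=cv2.resize(p[60:260,200:460],None,fx=3,fy=3,interpolation=cv2.INTER_CUBIC); cv2.imwrite('pics/c3.png',c[:,:,::-1])
s=arm.get_state(); print(s['tool_pos'],s['opening'],s['ee_rot'],s['joint_positions'])
E
```

```text
[381.82261542 -33.46849553 265.66076284] 56.64107572758305 [6.73354522e-01 7.39314642e-01 6.30565990e-04 2.67404555e-03] [-3.85093373e-01 -4.95011570e-01  2.12054013e+00 -6.70280755e-04
  1.51061022e+00 -4.78370783e-01]
```

View pics/c3.png

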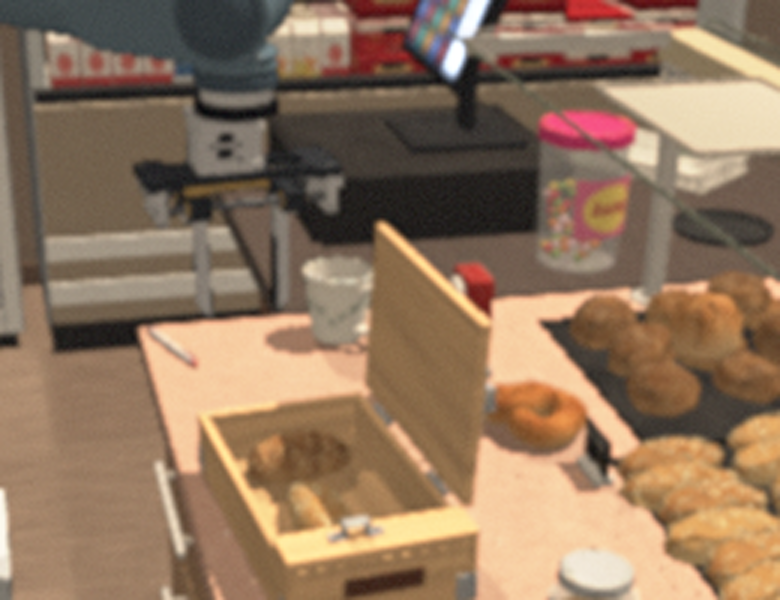

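The long roll lies flat on the floor next to the packed roll (crop ~305,505). Next the closed fingers go over the lid edge and down behind it.

{"method": "step_arm", "body": {
  "plan": [0,9,28,0,0,0,9,28,0,0,18,9,0,0,0,34,10,0,0,0,39,10,0,0,0,40,10,0,0,0,40,10,0,0,0,38,10,0,0,0]
}}

```text
t: 7.53
tool_pos: [594.4, 44.7, 317.2]
ee_rot: [0.673, 0.739, -0.0, -0.001]
ft_force: [0.1, -0.5, 0.8]
opening: 4.0
grasp_force: 0.0
```

{"method": "step_arm", "body": {
  "plan": [20,0,0,0,0,0,0,0,0,0,0,0,0,0,0,0,0,-10,0,0,0,0,-20,0,0,0,0,-20,0,0,0,0,-15,0,0,0,0,-7,0,0]
}}

```text
t: 8.2
tool_pos: [610.0, 43.7, 243.5]
ee_rot: [0.674, 0.739, -0.001, -0.002]
ft_force: [-0.3, -0.7, -0.7]
opening: 0.8
grasp_force: 0.0
```

```bash
python3 - <<'E'
from h import *
s=arm.get_state(); print(s['tool_pos'],s['opening'],s['ee_rot'],s['ft_force'])
import math
a=np.radians(5.4); X=np.array([np.cos(a),np.sin(a)]);Y=np.array([-X[1],X[0]]); O=np.array([474,-9])
print('box',(s['tool_pos'][:2]-O)@np.stack([X,Y],1))
r=172
for t in np.linspace(1.61,0,18):
    bx=98-r*math.cos(t)+12*math.sin(t)+12.5; z=72+r*math.sin(t)+12*math.cos(t)
    print(round(t,2),(O+bx*X+40*Y).round(0),round(z))
E
```

```text
[610.00837755  43.68904982 243.4728579 ] 0.8040698762313925 [ 0.67360823  0.73908577 -0.00119656 -0.00165756] [-0.29740388 -0.70883307 -0.73838036]
box [140.36324517  39.65569494]
1.61 [599.  43.] 243
1.52 [583.  41.] 244
1.42 [566.  40.] 244
1.33 [550.  38.] 242
1.23 [534.  37.] 238
1.14 [519.  35.] 233
1.04 [504.  34.] 227
0.95 [490.  33.] 219
0.85 [477.  31.] 209
0.76 [464.  30.] 199
0.66 [453.  29.] 187
0.57 [442.  28.] 175
0.47 [433.  27.] 161
0.38 [426.  27.] 147
0.28 [419.  26.] 132
0.19 [414.  26.] 116
0.09 [411.  25.] 100
0.0 [409.  25.] 84
```

{"method": "step_arm", "body": {
  "plan": [-6,0,0,0,0,-7,-1,0,0,0,-8,-1,0,0,0,-12,-1,1,0,0,-11,-1,0,0,0,-16,-1,-2,0,0,-16,-1,-4,0,0,-15,-2,-5,0,0]
}}

```text
t: 8.87
tool_pos: [521.6, 35.5, 239.1]
ee_rot: [0.673, 0.739, 0.002, 0.002]
ft_force: [1.7, 0.1, 2.2]
opening: 0.6
grasp_force: 1.1
```

{"method": "step_arm", "body": {
  "plan": [-15,-1,-6,0,0,-14,-1,-8,0,0,-13,-2,-10,0,0,-13,-1,-10,0,0,-11,-1,-12,0,0,-11,-1,-12,0,0,-9,-1,-14,0,0,-7,0,-14,0,0]
}}

```text
t: 9.53
tool_pos: [428.3, 27.2, 151.8]
ee_rot: [0.673, 0.739, 0.001, 0.002]
ft_force: [-0.7, -0.3, 1.1]
opening: 0.8
grasp_force: 0.5
```

```bash
python3 - <<'E'
from h import *
p,d=snap('scene','s3'); c=cv2.resize(p[60:260,200:460],None,fx=3,fy=3,interpolation=cv2.INTER_CUBIC); cv2.imwrite('pics/c4.png',c[:,:,::-1])
s=arm.get_state(); print(s['tool_pos'],s['ft_force'])
E
```

```text
[425.49330556  27.82225452 148.42872765] [-1.67978349 -0.63560259 -2.20493762]
```

View pics/c4.png

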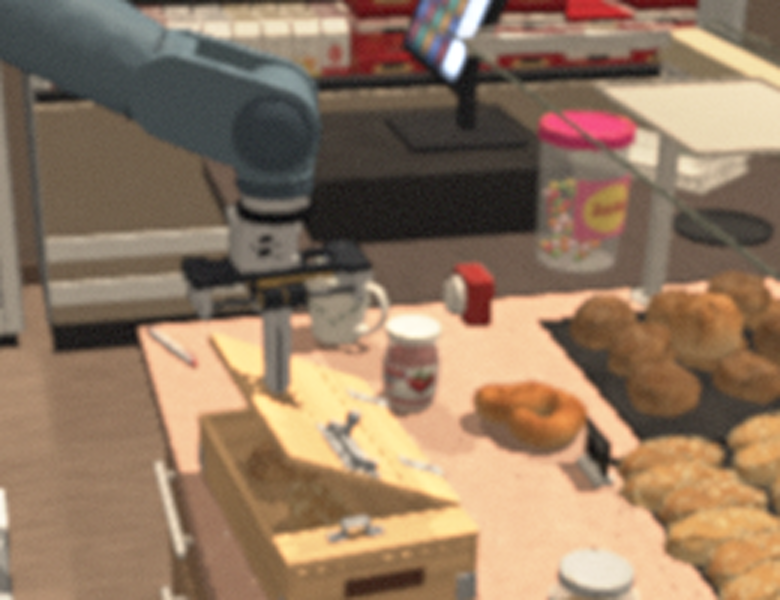

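The lid is following the fingers, now about 25° open, with the bolt drawn back (crop 345,440).

{"method": "step_arm", "body": {
  "plan": [-4,0,-8,0,0,-3,0,-10,0,0,-3,-1,-12,0,0,-2,0,-12,0,0,-2,0,-10,0,0,-1,-1,-8,0,0,0,0,-5,0,0,0,0,-2,0,0]
}}

```text
t: 10.25
tool_pos: [413.1, 25.6, 84.0]
ee_rot: [0.673, 0.739, -0.001, -0.001]
ft_force: [-9.9, 0.2, 21.1]
opening: 0.4
grasp_force: 10.4
```

{"method": "step_arm", "body": {
  "plan": [0,0,-1,0,0,0,0,-1,0,0,0,0,0,0,0,0,0,0,0,0,0,0,0,0,0,0,0,0,0,0,0,0,0,0,0,0,0,0,0,0]
}}

```text
t: 10.92
tool_pos: [413.1, 25.6, 83.9]
ee_rot: [0.673, 0.74, -0.001, -0.001]
ft_force: [-13.3, 1.2, 22.4]
opening: 0.5
grasp_force: 11.5
```

{"method": "step_arm", "body": {
  "plan": [0,0,10,0,0,0,0,25,0,0,0,10,30,0,0,0,30,20,0,0,0,38,0,0,0,0,38,0,0,0,0,38,0,0,0,0,30,0,0,0]
}}

```text
t: 11.58
tool_pos: [413.5, 212.2, 167.1]
ee_rot: [0.673, 0.74, 0.001, 0.0]
ft_force: [0.4, -0.2, -0.3]
opening: 0.6
grasp_force: 0.0
```

```bash
python3 - <<'E'
from h import *
p,d=snap('top','t2'); c=cv2.resize(p[150:275,250:420],None,fx=4.5,fy=4.5,interpolation=cv2.INTER_CUBIC); cv2.imwrite('pics/c5.png',c[:,:,::-1])
W=cloud('top',d); Z=W[...,2]
a=np.radians(5.4); X=np.array([np.cos(a),np.sin(a)]);Y=np.array([-X[1],X[0]]); O=np.array([474,-9])
B=(W[...,:2]-O)@np.stack([X,Y],1)
k=(abs(B[...,0])<90)&(B[...,1]>-168)&(B[...,1]<0)
lm=(abs(B[...,0])<80)&(B[...,1]>-20)&(B[...,1]<60)
print('lid z',np.nanmedian(Z[lm]),np.nanpercentile(Z[lm],[5,95]))
m=k&(Z>90); 
for v,u in np.argwhere(m): print(u,v,B[v,u].round(0),W[v,u].round(0))
print(arm.get_state()['tool_pos'])
E
```

```text
lid z 82.76871932983386 [79.12209872 86.54821773]
351 189 [ 77. -60.] [556. -62.  90.]
384 214 [   0. -142.] [ 488. -150.   90.]
361 217 [ -2. -79.] [480. -88.  93.]
384 217 [  -8. -140.] [ 479. -149.   97.]
385 217 [  -8. -143.] [ 479. -152.   94.]
386 217 [  -9. -145.] [ 479. -155.   99.]
387 217 [  -9. -148.] [ 479. -157.  100.]
366 218 [ -6. -92.] [ 477. -101.   92.]
383 218 [ -10. -137.] [ 477. -146.   99.]
384 218 [ -11. -140.] [ 476. -149.   99.]
385 218 [ -11. -143.] [ 477. -152.   97.]
386 218 [ -11. -146.] [ 477. -155.   95.]
387 218 [ -12. -147.] [ 476. -157.  100.]
371 219 [ -10. -105.] [ 474. -115.   92.]
372 219 [ -10. -108.] [ 474. -117.   96.]
373 219 [ -11. -110.] [ 474. -119.  102.]
374 219 [ -11. -113.] [ 474. -123.   97.]
380 219 [ -12. -130.] [ 474. -139.   90.]
383 219 [ -13. -137.] [ 474. -146.  100.]
384 219 [ -13. -139.] [ 474. -149.  100.]
385 219 [ -14. -142.] [ 474. -152.   99.]
386 219 [ -14. -146.] [ 474. -155.   91.]
387 219 [ -14. -147.] [ 474. -157.  102.]
372 220 [ -13. -107.] [ 471. -117.   99.]
373 220 [ -13. -110.] [ 472. -120.   94.]
374 220 [ -1
[... 7745 characters left out ...]
17.   95.]
373 227 [ -32. -108.] [ 453. -120.   95.]
374 227 [ -32. -111.] [ 453. -123.   93.]
375 227 [ -32. -114.] [ 453. -125.   95.]
341 228 [-26. -23.] [450. -34.  91.]
343 228 [-26. -28.] [450. -39.  92.]
344 228 [-27. -31.] [450. -42.  94.]
345 228 [-27. -33.] [450. -45.  97.]
346 228 [-27. -36.] [450. -47.  94.]
347 228 [-27. -39.] [450. -50.  95.]
345 229 [-30. -33.] [448. -45.  97.]
346 229 [-30. -36.] [448. -47.  95.]
347 229 [-30. -38.] [448. -50.  98.]
345 230 [-32. -33.] [445. -45.  96.]
346 230 [-33. -35.] [445. -47.  97.]
347 230 [-33. -38.] [445. -50.  97.]
384 230 [ -43. -137.] [ 445. -150.   90.]
359 231 [-39. -70.] [442. -82.  93.]
[413.23131213 215.41481292 167.168389  ]
```

View pics/c5.png

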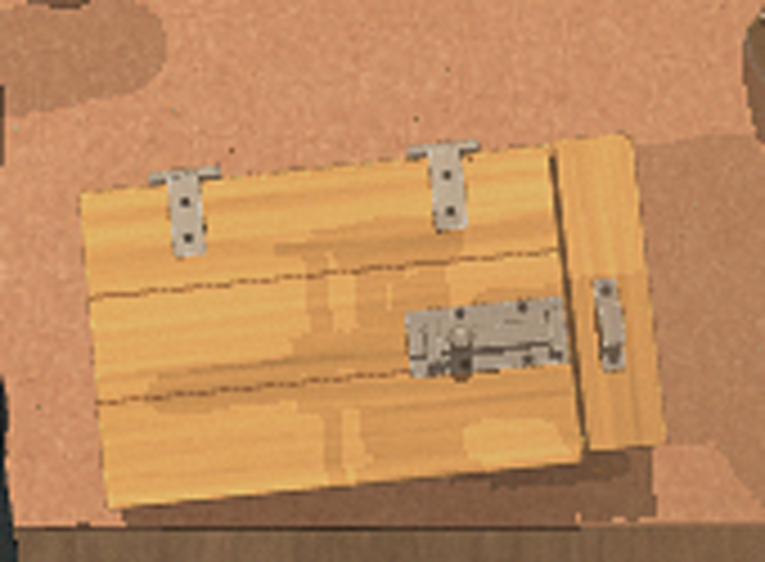

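The lid is shut flat (z ≈ 83). The bolt is drawn back with its knob head at crop (460,340), world (458,-62.5), top z ≈ 120. I'll push the head from its +y side with closed fingers, above the rear strap.

{"method": "step_arm", "body": {
  "plan": [3,-20,0,0,0,6,-36,0,0,0,6,-38,0,0,0,6,-38,0,0,0,6,-38,0,0,0,6,-36,0,0,0,6,-28,0,0,0,3,-12,0,0,0]
}}

```text
t: 12.3
tool_pos: [456.2, -39.5, 167.0]
ee_rot: [0.675, 0.738, 0.0, 0.001]
ft_force: [0.2, 0.4, 0.0]
opening: 0.6
grasp_force: 0.0
```

{"method": "step_arm", "body": {
  "plan": [0,0,-8,0,0,0,0,-15,0,0,0,0,-16,0,0,0,0,-12,0,0,0,0,-8,0,0,0,0,-4,0,0,0,0,0,0,0,0,0,0,0,0]
}}

```text
t: 12.97
tool_pos: [455.6, -35.8, 103.7]
ee_rot: [0.673, 0.74, 0.0, 0.0]
ft_force: [-0.2, -0.2, 0.2]
opening: 0.1
grasp_force: 0.0
```

{"method": "step_arm", "body": {
  "plan": [0.4,-4,0,0,0,0.4,-4,0,0,0,0.5,-5,0,0,0,0.5,-5,0,0,0,0.5,-6,0,0,0,0.5,-6,0,0,0,0.5,-6,0,0,0,0.5,-6,0,0,0]
}}

```text
t: 13.63
tool_pos: [459.5, -79.1, 103.7]
ee_rot: [0.674, 0.739, 0.0, 0.0]
ft_force: [1.8, 2.7, 1.1]
opening: 0.4
grasp_force: 1.2
```

{"method": "step_arm", "body": {
  "plan": [0.4,-4,0,0,0,0.4,-4,0,0,0,0.3,-3,0,0,0,0.2,-2,0,0,0,0,0,0,0,0,0,0,0,0,0,0,0,0,0,0,0,0,0,0,0]
}}

```text
t: 14.3
tool_pos: [460.2, -88.4, 103.4]
ee_rot: [0.674, 0.739, 0.002, -0.003]
ft_force: [0.8, 13.8, 6.4]
opening: 0.4
grasp_force: 6.8
```

{"method": "step_arm", "body": {
  "plan": [0.1,-1,0,0,0,0.1,-1,0,0,0,0,0,0,0,0,0,0,0,0,0,0,0,0,0,0,0,0,0,0,0,0,0,0,0,0,0,0,0,0,0]
}}

```text
t: 14.97
tool_pos: [460.3, -88.7, 103.4]
ee_rot: [0.674, 0.739, 0.004, -0.004]
ft_force: [0.1, 20.7, 9.3]
opening: 0.3
grasp_force: 10.0
```

{"method": "step_arm", "body": {
  "plan": [0,6,0,0,0,0,8,5,0,0,0,0,25,0,0,0,10,35,0,0,0,35,20,0,0,0,38,10,0,0,0,38,0,0,0,-10,38,0,0,0]
}}

```text
t: 15.63
tool_pos: [451.7, 80.6, 200.1]
ee_rot: [0.674, 0.739, 0.001, 0.002]
ft_force: [0.6, 1.2, -0.2]
opening: 0.4
grasp_force: 0.0
```

{"method": "step_arm", "body": {
  "plan": [-10,38,0,0,0,-5,38,0,0,0,0,38,0,0,0,0,25,0,0,0,0,0,0,0,0,0,0,0,0,0,0,0,0,0,0,0,0,0,0,0]
}}

```text
t: 16.3
tool_pos: [435.8, 217.6, 198.4]
ee_rot: [0.674, 0.739, -0.0, 0.0]
ft_force: [-0.1, -0.5, 0.5]
opening: 0.2
grasp_force: 0.0
```

```bash
python3 - <<'E'
from h import *
p,d=snap('top','t3'); c=cv2.resize(p[150:275,250:420],None,fx=4.5,fy=4.5,interpolation=cv2.INTER_CUBIC); cv2.imwrite('pics/c6.png',c[:,:,::-1])
W=cloud('top',d); Z=W[...,2]
a=np.radians(5.4); X=np.array([np.cos(a),np.sin(a)]);Y=np.array([-X[1],X[0]]); O=np.array([474,-9])
B=(W[...,:2]-O)@np.stack([X,Y],1)
m=(abs(B[...,0])<60)&(B[...,1]>-168)&(B[...,1]<0)&(Z>108)&(Z<130); print('knob',m.sum(),B[m].mean(0),Z[m].max())
lm=(abs(B[...,0])<80)&(B[...,1]>-20)&(B[...,1]<60); print('lid z',np.nanmedian(Z[lm]))
E
```

```text
knob 25 [-20.84642886 -93.95341322] 122.52842188509771
lid z 82.88746330552135
```

View pics/c6.png

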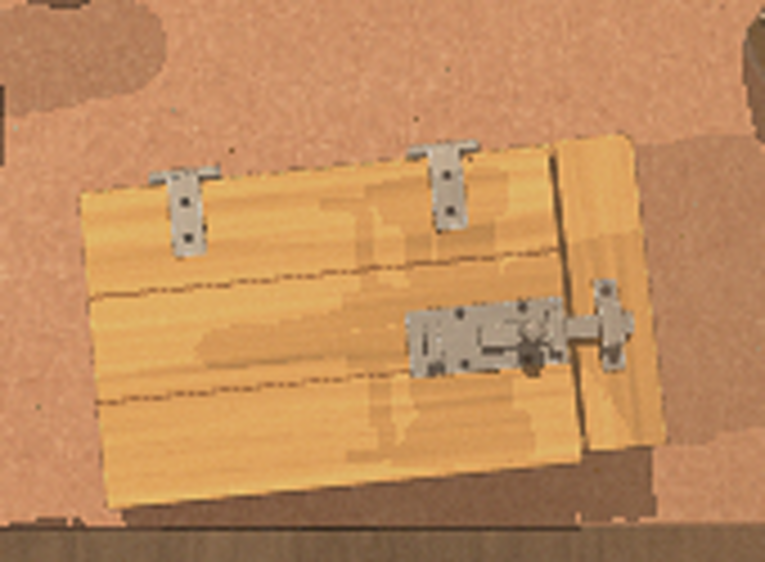

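The bar passes through the keeper and shows past its far side (crop 630,325). The knob is about 11 mm from the front strap, so the bolt is fully home. I'm handing in.

```bash
python3 -c "
from rig import arm
print(arm.finish_job())"
```

```text
the job is handed in; nothing more can be done
None
```

I set the long roll flat on the box floor beside the packed roll, shut the lid, pushed the bolt fully home through its keeper, and handed the job in at about 16 s; no verdict came back.

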